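# Put the mixed-up chisels back on their own stands

## Task

The three chisels on the bench lie on the wrong stands. Move them, with the empty blue stand as the free spot in between if you need one, so that the yellow-handled chisel lies on the yellow stand, the dark-brown-handled one on the dark-brown stand and the pale-wood-handled one on the white stand, each lying level in both notches with its blade away from the robot and its grip point over the stand's painted cross line. Never lay or drop a chisel on the bench top, and leave the pencil, the square stick and the bench dog where they are.

Things in the scene. Friction and masses are not known exactly. Their poses are not given: they have to be found in the camera images.
- pale_grip (a point): Chisel with a pale-wood handle, lying level, 0.19 kg. Handle 21 mm wide, 23.5 high, 109 long, straight sides; blade 25 mm wide, ~11 thick, ending 118 mm beyond the handle. This is the grip point: inside the handle on its axis, 12 mm above the chisel's underside, 30 mm from the handle's blade end, within 20 mm of the balance point. x points to the blade's tip, z up; grip across y.
- brown_grip (a point): Chisel with a dark-brown wooden handle, lying level, 0.14 kg. Handle 21 mm wide, 23.5 high, 109 long, straight sides; blade 12 mm wide, ~11 thick, ending 104 mm beyond the handle. This is the grip point: inside the handle on its axis, 12 mm above the chisel's underside, 30 mm from the handle's blade end, within 20 mm of the balance point. x points to the blade's tip, z up; grip across y.
- yellow_grip (a point): Chisel with a bright yellow handle, lying level, 0.16 kg. Handle 21 mm wide, 23.5 high, 109 long, straight sides; blade 19 mm wide, ~11 thick, ending 119 mm beyond the handle. This is the grip point: inside the handle on its axis, 12 mm above the chisel's underside, 30 mm from the handle's blade end, within 20 mm of the balance point. x points to the blade's tip, z up; grip across y.
- yellow_stand: Yellow fixed stand, home of the yellow-handled chisel: base 180x64x10 mm (x -68 to +112), saddles at x -50 (handle) and +97 mm (blade), 16 thick; notch floors 40 mm above the bench, 40 mm wide, cheeks 9 high. Origin: under the base, below the cross line; +x to the blade end, z up. A seated chisel: blade to +x, grip point 52 mm above the origin. Finger room between the saddles.
- brown_stand: Dark-brown fixed stand, home of the dark-brown-handled chisel: base 180x64x10 mm (x -68 to +112), saddles at x -50 (handle) and +97 mm (blade), 16 thick; notch floors 40 mm above the bench, 40 mm wide, cheeks 9 high. Origin: under the base, below the cross line; +x to the blade end, z up. A seated chisel: blade to +x, grip point 52 mm above the origin. Finger room between the saddles.
- white_stand: White fixed stand, home of the pale-wood-handled chisel: base 180x64x10 mm (x -68 to +112), saddles at x -50 (handle) and +97 mm (blade), 16 thick; notch floors 40 mm above the bench, 40 mm wide, cheeks 9 high. Origin: under the base, below the cross line; +x to the blade end, z up. A seated chisel: blade to +x, grip point 52 mm above the origin. Finger room between the saddles.
- blue_stand: Blue fixed stand, the free spot: base 180x64x10 mm (x -68 to +112), saddles at x -50 (handle) and +97 mm (blade), 16 thick; notch floors 40 mm above the bench, 40 mm wide, cheeks 9 high. Origin: under the base, below the cross line; +x to the blade end, z up. A seated chisel: blade to +x, grip point 52 mm above the origin. Finger room between the saddles.
- pencil: Red flat carpenter pencil, about 175 mm long, 8 mm high, lying loose on the bench between two stands; a bystander. Origin: about the middle of its underside.
- dowel: Pale square stick, 12 x 12 x 220 mm, lying loose on the bench between two stands; a bystander. Origin: middle of its underside.
- dog: Pale wooden bench dog standing upright on the bench beyond the stands, 62 mm high, head 28 mm in diameter, stem 18 mm; a bystander. Origin: centre of its underside.
Mind the look-alikes: they are no part of the job. Leave any purple look-alike of the part that bears pale_grip alone.

How it is judged:
By the outcome, as a careful person would: the job done as asked, in the order asked, and still so for the second after the job is handed in, with the robot touching nothing.
It also fails if it takes over 112 s, if anything falls off the work surface, if the arm or the gripper's body presses on something with over 40 N, if the wrist force passes 120 N, or if a joint passes its speed limit or range.

## Robot

A 6-joint arm with a two-finger parallel gripper is mounted at the origin on a cart in front of the work surface, level with it; the furniture and walls round the work are solid. World frame = base frame: x ahead of the robot, y to its left, z up, the work surface at z = 0. Lengths are in mm, angles in rad, forces in N, time in s.
With the tool pointing down it reaches from about 375 to 825 mm from the base axis. Payload 5.5 kg.
Tool frame: the origin (TCP) lies at the centre of the arm's flange, where the gripper is bolted on; the fingertips stand 173 mm ahead of it and the grasp point (between the pads) lies 155 mm ahead of it; z points along the fingers, y is the line along which they close (so a half turn about z gives the same grasp; the last joint's range is limited). The gripper opens to 85 mm and grips with 20 to 120 N. Pads are 22 mm wide; open, the fingers measure 114 mm over their backs; the gripper's body (76 mm by 85 mm) begins 54 mm behind the grasp point. The pads swing forward as they close: fully open they stand 13 mm farther back than shut.
Start: joints at [1.11, 0.314, -0.047, 1.21, 0, 1.571], TCP at [266.795, 537.416, 404.699] pointing down, gripper open.
Joint ranges: [-2.67, 2.67], [-0.69, 1.73], [-1.03, 1.25], [-2.08, 2.16], [-1.42, 1.45], [-3.14, 3.14]. Speed limits (rad/s): [2.39, 2.39, 3.01, 3.14, 3.14, 3.14].

## Interface

Orientations are given as a rotation vector (axis times angle).
In Python, from plant import sense, get_image, hand_in gives the robot as it stands.
- The arm moves only by the shell command python3 -m creep 'ROWS' [FORCE]. ROWS is rows parted by semicolons, their numbers by spaces, 1 to 20 of them, each of 7 numbers: the finger opening in mm, then dx, dy, dz in mm, then a rotation vector rx, ry, rz in rad; each row is the pose to reach, as a shift and turn from the pose commanded when the command began, along the tool's axes at that moment; what a row does not reach only later rows make up. A row lasts 1/12 s, in which the tool goes at most 41.7 mm and 0.125 rad, less where a joint would pass 70% of its speed; a pose out of reach is approached as far as the arm can. The fingers move at their own pace and stop on an object; FORCE is the grip in N (left out, the last holds). Time passes only in rows, so rows that do not move let the fingers close. It prints the time, the measured TCP pose, the force, the opening and the grip force at its end.
- sense(): the state, without advancing time (a new reading comes with each control period).
- get_image(name): name is "scene" or "top" or "wrist"; returns a dict with "image" (420x560x3 uint8, red, green, blue), "range_z" (420x560 float32, mm along the optical axis (not along the pixel's ray), 0 where there is no reading), "K" (3x3 intrinsics, pixels), "world_to_cam" (4x4, takes a point from world to camera coordinates); the wrist camera has in their place "tool_from_camera" (4x4, takes a point from camera to tool coordinates, whose origin is the TCP and whose axes are the flange's). Camera axes: x right, y down, z forward; pixel columns grow to the right and rows downward; lengths in mm; the calibration is good to about 2 mm. A picture is of the moment at which its call begins: read the wrist's pose just before it.
- hand_in(): hands the job in; it is judged then, once.
The state is a dict: "time_s": time; "q": joint angles; "joint_velocities": joint speeds; "joint_efforts": joint torques, N m; "ee_pos": TCP position; "eef_rot": TCP orientation; "force": force on the tool from outside, world axes, zero at the start; "wrist_torque": the same for the moment, N m; "width": finger opening in mm; "gripper_force": force on a finger pad.
Only numpy, scipy, OpenCV 4.12 (cv2) and the standard library are available. Lean on these libraries where they do the work, as an engineer would, in place of code of your own. Each camera call takes 0.05 s, during which the arm holds its last target. There are 200 camera calls.

## Working session

There is one attempt and no reset: what is moved stays moved. The work goes in short steps, Python scripts to look and compute and a shell command to move; the robot and the scene stay as the last step left them, time stands still between calls to the robot, and variables do not carry over. Pictures are saved under pics/ and viewed, at most 14 in all, crops included, and the job is handed in when it is done.

```bash
ls; mkdir -p pics; python3 - <<'E'
from plant import sense,get_image
import cv2,numpy as np
s=sense(); print(s)
for n in("scene","top"):
    d=get_image(n); cv2.imwrite(f"pics/{n}0.png",d["image"][:,:,::-1]); np.savez(f"{n}0.npz",**d); print(d["K"],d["world_to_cam"])
E
```

```text
pics
{'time_s': 0.0, 'q': array([ 1.11000807e+00,  3.14185403e-01, -4.80630277e-02,  1.21017751e+00,
        5.56114407e-06,  1.57079718e+00]), 'joint_velocities': array([-0.00041389, -0.00126188, -0.00043923,  0.00064258, -0.00047784,
        0.00102168]), 'joint_efforts': array([-8.99651823e-04, -5.39591753e+01,  3.39751518e+01,  1.90154178e-02,
       -1.79935641e-04,  3.70350534e-06]), 'ee_pos': array([266.66924777, 537.17491012, 403.86570256]), 'eef_rot': array([-7.17332909e-01, -3.05821183e+00,  2.48985411e-03]), 'force': array([-0.09409865, -0.39344709, -0.13767438]), 'wrist_torque': array([ 0.04207514, -0.00714452, -0.01815902]), 'gripper_force': 0.0, 'width': 85.12574366836452}
[[511.02657701   0.         284.45181523]
 [  0.         511.02657701 203.64946342]
 [  0.           0.           1.        ]] [[ 7.56772165e-01 -6.53323933e-01  2.15343836e-02 -2.26655782e+02]
 [-2.42281244e-01 -3.10936824e-01 -9.19031061e-01  2.49558535e+02]
 [ 6.07120820e-01  6.90279748e-01 -3.93596469e-01  1.17479683e+03]
 [ 0.00000000e+00  0.00000000e+00  0.00000000e+00  1.00000000e+00]]
[[505.56597082   0.         278.16584166]
 [  0.         505.56597082 211.95573832]
 [  0.           0.           1.        ]] [[-1.87978625e-02 -9.99649973e-01 -1.86164201e-02  2.52457249e+02]
 [-9.93828650e-01  2.07178164e-02 -1.08974248e-01  5.24936775e+02]
 [ 1.09321795e-01  1.64530487e-02 -9.93870234e-01  1.77223709e+03]
 [ 0.00000000e+00  0.00000000e+00  0.00000000e+00  1.00000000e+00]]
```

View pics/top0.png

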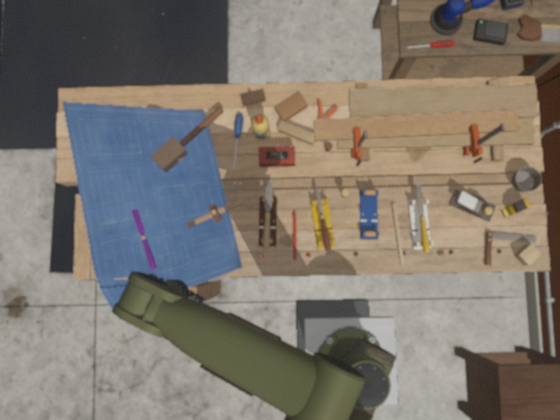

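View pics/scene0.png

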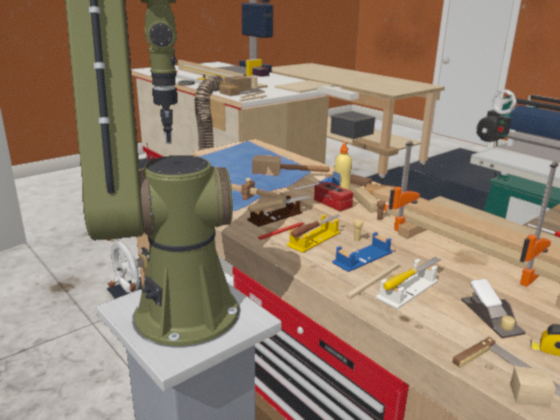

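The top view shows four stands in a row: brown (268,220) holding the pale chisel, yellow (322,222) holding the brown chisel, blue (370,215) empty, and white (420,222) holding the yellow chisel. The pencil is at (295,235), the stick at (398,232), and the dog probably at (345,193). The purple look-alike lies at (143,238).

```bash
cat > h.py <<'E'
import numpy as np,cv2
from plant import sense,get_image
from scipy.spatial.transform import Rotation as R
def pose(s):
    T=np.eye(4);T[:3,:3]=R.from_rotvec(s["eef_rot"]).as_matrix();T[:3,3]=s["ee_pos"];return T
def grab(n,name=None):
    s=sense(); d=get_image(n)
    C=pose(s)@d["tool_from_camera"] if n=="wrist" else np.linalg.inv(d["world_to_cam"])
    if name: cv2.imwrite(f"pics/{name}.png",d["image"][:,:,::-1])
    return d["image"],d["range_z"],d["K"],C,s
def ray(uv,z,K,C):
    uv=np.atleast_2d(np.array(uv,float)); p=np.c_[uv,np.ones(len(uv))]@np.linalg.inv(K).T@C[:3,:3].T
    return C[:3,3]+p*((z-C[2,3])/p[:,2])[:,None]
def pts(rz,K,C):
    v,u=np.mgrid[:rz.shape[0],:rz.shape[1]]
    p=np.stack([(u-K[0,2])/K[0,0]*rz,(v-K[1,2])/K[1,1]*rz,rz],-1)
    return p@C[:3,:3].T+C[:3,3]
def togo(xyz,yaw,s=None):
    """target TCP pos (tool down, tool x axis heading yaw) -> row numbers in tool axes"""
    s=s or sense();T=pose(s)
    Rt=np.c_[[np.cos(yaw),np.sin(yaw),0],[np.sin(yaw),-np.cos(yaw),0],[0,0,-1]]
    return np.r_[T[:3,:3].T@(np.array(xyz)-T[:3,3]),R.from_matrix(T[:3,:3].T@Rt).as_rotvec()].round(3)
E
python3 - <<'E'
from h import *
im,rz,K,C,s=grab("top")
c=cv2.resize(im[175:285,240:450],None,fx=3.8,fy=3.8,interpolation=cv2.INTER_CUBIC);cv2.imwrite("pics/topc.png",c[:,:,::-1])
for n,uv in dict(brown=(268,220),yellow=(322,222),blue=(370,215),white=(420,222)).items(): print(n,ray(uv,30,K,C))
im,rz,K,C,s=grab("wrist","w0");print(K,get_image("wrist")["tool_from_camera"].round(3),pose(s).round(3))
E
```

```text
brown [[501.87044361 278.79403844  30.        ]]
yellow [[490.78412955  86.85427088  30.        ]]
blue [[512.26392425 -84.18528439  30.        ]]
white [[ 483.68820224 -259.74811844   30.        ]]
[[378.54288491   0.         275.23295703]
 [  0.         378.54288491 217.7826213 ]
 [  0.           0.           1.        ]] [[ 1.0000e-03 -9.6000e-01 -2.8000e-01  7.0680e+01]
 [ 1.0000e+00  1.0000e-03 -0.0000e+00  3.8600e-01]
 [ 0.0000e+00 -2.8000e-01  9.6000e-01  3.0969e+01]
 [ 0.0000e+00  0.0000e+00  0.0000e+00  1.0000e+00]] [[-8.96000e-01  4.45000e-01 -1.00000e-03  2.66682e+02]
 [ 4.45000e-01  8.96000e-01 -1.00000e-03  5.37238e+02]
 [ 0.00000e+00 -1.00000e-03 -1.00000e+00  4.04061e+02]
 [ 0.00000e+00  0.00000e+00  0.00000e+00  1.00000e+00]]
```

View pics/topc.png

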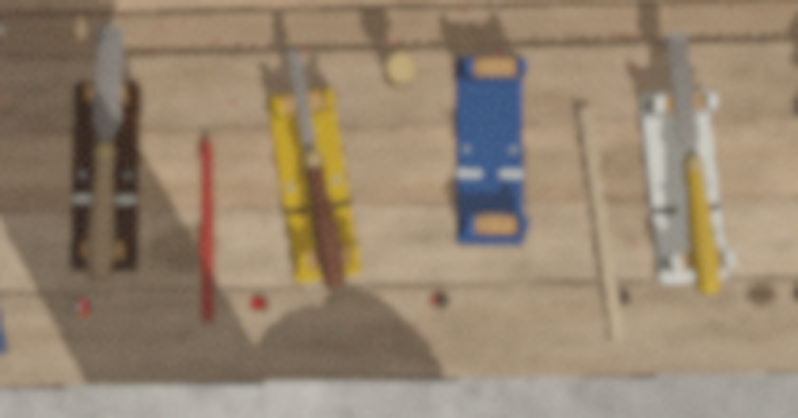

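The zoomed top view confirms it: pale chisel on brown, brown chisel on yellow, yellow chisel on white, blue empty, all blades pointing away. I'll go above the left pair and use the wrist camera.

```bash
r="85 -386 -207 0 0 0 2.68"; python3 -m creep '85 -386 -207 0 0 0 2.68;85 -386 -207 0 0 0 2.68;85 -386 -207 0 0 0 2.68;85 -386 -207 0 0 0 2.68;85 -386 -207 0 0 0 2.68;85 -386 -207 0 0 0 2.68;85 -386 -207 0 0 0 2.68;85 -386 -207 0 0 0 2.68;85 -386 -207 0 0 0 2.68;85 -386 -207 0 0 0 2.68;85 -386 -207 0 0 0 2.68;85 -386 -207 0 0 0 2.68;85 -386 -207 0 0 0 2.68;85 -386 -207 0 0 0 2.68;85 -386 -207 0 0 0 2.68;85 -386 -207 0 0 0 2.68;85 -386 -207 0 0 0 2.68;85 -386 -207 0 0 0 2.68;85 -386 -207 0 0 0 2.68;85 -386 -207 0 0 0 2.68'
```

```text
time_s: 1.92
ee_pos: [530.5, 142.5, 404.5]
eef_rot: [-3.079, -0.394, 0.009]
force: [0.4, -0.1, 0.8]
width: 84.8
gripper_force: 0.0
```

```bash
python3 -m creep '85 0 0 0 0 0 0.25;85 0 0 0 0 0 0.25;85 0 0 0 0 0 0.25;85 0 0 0 0 0 0.25;85 0 0 0 0 0 0.25'
python3 - <<'E'
from h import *
im,rz,K,C,s=grab("wrist","wA"); print(pose(s).round(3)); np.savez("wA.npz",im=im,rz=rz,K=K,C=C)
E
```

```text
time_s: 2.33
ee_pos: [538.8, 42.5, 403.9]
eef_rot: [-3.07, -0.091, 0.02]
force: [1.0, 0.3, -0.3]
width: 85.0
gripper_force: 0.0
[[ 9.98000e-01  5.80000e-02 -1.50000e-02  5.38803e+02]
 [ 5.90000e-02 -9.96000e-01  6.90000e-02  4.25430e+01]
 [-1.10000e-02 -7.00000e-02 -9.97000e-01  4.03856e+02]
 [ 0.00000e+00  0.00000e+00  0.00000e+00  1.00000e+00]]
```

View pics/wA.png

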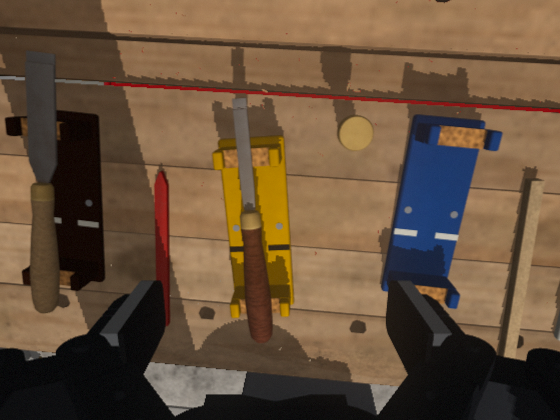

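The wrist view shows all but the white stand, with the dog at (356,133). But the arm reads y=42 with a slight tilt, and I asked for y=180. I'll check whether it has settled before going on.

```bash
python3 -m creep '85 0 0 0 0 0 0;85 0 0 0 0 0 0;85 0 0 0 0 0 0;85 0 0 0 0 0 0'; python3 -c "
from h import *
s=sense();print(s['q'].round(3),s['joint_velocities'].round(3));print(pose(s).round(3))"
```

```text
time_s: 2.72
ee_pos: [538.8, 45.1, 404.0]
eef_rot: [-3.069, -0.097, 0.02]
force: [0.1, 0.4, 0.5]
width: 84.9
gripper_force: 0.0
[ 0.063  0.208 -0.187  1.186  0.072  3.141] [-0.003 -0.    -0.     0.002 -0.002 -0.001]
[[ 9.98000e-01  6.30000e-02 -1.60000e-02  5.38817e+02]
 [ 6.30000e-02 -9.95000e-01  7.10000e-02  4.50570e+01]
 [-1.10000e-02 -7.20000e-02 -9.97000e-01  4.03985e+02]
 [ 0.00000e+00  0.00000e+00  0.00000e+00  1.00000e+00]]
```

Joint 6 has run into its limit at 3.14, because tool-x yaw = q1 + π − q6. The usable grasp yaw is therefore π (q6 ≈ q1), so I'll turn back and go over the right pair.

```bash
python3 -m creep '85 -20 100 0 0 0 -1;85 -40 200 0 0.07 0 -2;85 -40 200 0 0.07 0 -2;85 -40 200 0 0.07 0 -2;85 -40 200 0 0.07 0 -2;85 -40 200 0 0.07 0 -2;85 -40 200 0 0.07 0 -2;85 -40 200 0 0.07 0 -2;85 -40 200 0 0.07 0 -2;85 -40 200 0 0.07 0 -2;85 -40 200 0 0.07 0 -2;85 -40 200 0 0.07 0 -2;85 -40 200 0 0.07 0 -2;85 -40 200 0 0.07 0 -2;85 -40 200 0 0.07 0 -2;85 -40 200 0 0.07 0 -2;85 -40 200 0 0.07 0 -2'; python3 -c "
from h import *
s=sense();print(s['q'].round(3),s['joint_velocities'].round(3));print(pose(s).round(3));print(togo([500,-170,404],np.pi))"
```

```text
time_s: 4.13
ee_pos: [511.4, -156.8, 390.1]
eef_rot: [-1.547, -2.608, -0.078]
force: [-1.1, 0.4, 0.0]
width: 85.0
gripper_force: 0.0
[-0.319  0.25  -0.17   1.247  0.073  0.748] [ 0.006  0.009  0.012  0.023 -0.015 -0.672]
[[-4.75000e-01  8.77000e-01 -6.70000e-02  5.11395e+02]
 [ 8.72000e-01  4.80000e-01  9.90000e-02 -1.56818e+02]
 [ 1.19000e-01 -1.10000e-02 -9.93000e-01  3.90073e+02]
 [ 0.00000e+00  0.00000e+00  0.00000e+00  1.00000e+00]]
[ -4.414 -16.482 -14.368   0.054  -0.114  -1.069]
```

```bash
python3 -m creep '85 -4 -16 -14 0.054 -0.114 -1.05;85 -4 -16 -14 0.054 -0.114 -1.05;85 -4 -16 -14 0.054 -0.114 -1.05;85 -4 -16 -14 0.054 -0.114 -1.05;85 -4 -16 -14 0.054 -0.114 -1.05;85 -4 -16 -14 0.054 -0.114 -1.05;85 -4 -16 -14 0.054 -0.114 -1.05;85 -4 -16 -14 0.054 -0.114 -1.05;85 -4 -16 -14 0.054 -0.114 -1.05;85 -4 -16 -14 0.054 -0.114 -1.05;85 -4 -16 -14 0.054 -0.114 -1.05;85 -4 -16 -14 0.054 -0.114 -1.05'; python3 - <<'E'
from h import *
im,rz,K,C,s=grab("wrist","wB"); np.savez("wB.npz",im=im,rz=rz,K=K,C=C)
print(s['q'].round(3),s['joint_velocities'].round(3));print(pose(s).round(3));print(togo([500,-170,404],np.pi))
E
```

```text
time_s: 5.13
ee_pos: [499.9, -169.6, 403.7]
eef_rot: [-0.043, -3.14, 0.002]
force: [-0.4, -0.3, -0.0]
width: 85.0
gripper_force: 0.0
[-0.327  0.179 -0.223  1.17  -0.002 -0.299] [-0.004  0.     0.001 -0.001  0.001 -0.006]
[[-1.00000e+00  2.70000e-02 -2.00000e-03  4.99939e+02]
 [ 2.70000e-02  1.00000e+00 -1.00000e-03 -1.69611e+02]
 [ 2.00000e-03 -2.00000e-03 -1.00000e+00  4.03723e+02]
 [ 0.00000e+00  0.00000e+00  0.00000e+00  1.00000e+00]]
[-0.063 -0.28  -0.308 -0.001 -0.002 -0.027]
```

View pics/wB.png

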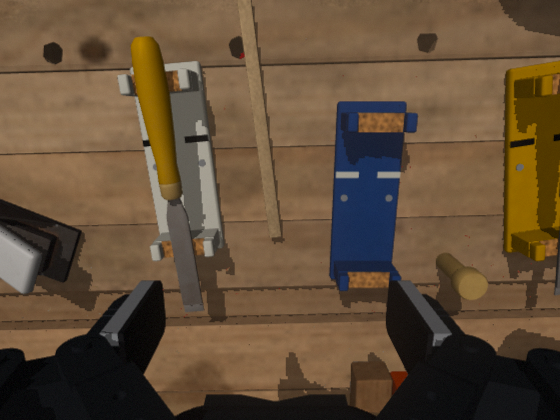

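The view shows the white stand with the yellow chisel (handle 148,45 to 170,195; black cross marks at 148,142 and 196,138). The empty blue stand has its cross line at (346,175) and (388,175), the stick runs from (248,0) to (277,235), and the dog is at (465,275).

```bash
cat > m.py <<'E'
from h import *
ax0=np.array([1.,0])
def rect(p):
    (c,wh,a)=cv2.minAreaRect(p[:,:2].astype(np.float32)); b=cv2.boxPoints((c,wh,a))
    e=[b[1]-b[0],b[2]-b[1]]; l=max(e,key=np.linalg.norm); l=l/np.linalg.norm(l); l=l*np.sign(l[0])
    return np.array(c),sorted(np.round(wh,1)),l
def big(m):
    n,l,st,_=cv2.connectedComponentsWithStats(m.astype(np.uint8)); return l==1+np.argmax(st[1:,4])
def masks(im):
    h=cv2.cvtColor(im,cv2.COLOR_RGB2HSV).astype(int); H,S,V=h[...,0],h[...,1],h[...,2]
    return H,S,V
def chisel(P,m):
    """handle mask -> grip point, axis. ends & axis from points near the top"""
    p=P[big(m)]; p=p[p[:,2]>np.percentile(p[:,2],90)-14]
    c,wh,l=rect(p); n=np.array([-l[1],l[0]]); t=p[:,:2]@l; w=p[:,:2]@n
    # axis by fit of mid-lines along the handle
    ts=np.linspace(t.min()+8,t.max()-8,12); mid=[(np.percentile(w[abs(t-x)<5],2)+np.percentile(w[abs(t-x)<5],98))/2 for x in ts]
    k,b=np.polyfit(ts,mid,1); d=l+k*n; d/=np.linalg.norm(d)
    te=np.percentile(t,99.5); tg=te-30
    print("handle: len %.0f rect %s ztop %.1f t-range %.1f..%.1f"%(np.ptp(t),wh,np.percentile(p[:,2],95),t.min(),te))
    return l*tg+n*(k*tg+b), np.arctan2(d[1],d[0])
def stand(P,m,cross=None):
    z=P[...,2]; mm=big(m&(z>4)&(z<17)); p=P[mm]; c,wh,l=rect(p); n=np.array([-l[1],l[0]]); t=p[:,:2]@l; w=p[:,:2]@n
    wc=(np.percentile(w,.5)+np.percentile(w,99.5))/2; o=l*(np.percentile(t,.3)+68)+n*wc
    print("stand base rect",wh,"z %.1f"%np.median(p[:,2]),"yaw %.3f"%np.arctan2(l[1],l[0]),"origin by near edge",o.round(1),"t %.1f w %.1f"%(t.max()-t.min(),np.ptp(w)))
    return o,np.arctan2(l[1],l[0])
E
python3 - <<'E'
from m import *
d=np.load("wB.npz");im,rz,K,C=[d[k] for k in("im","rz","K","C")]
P=pts(rz,K,C);H,S,V=masks(im)
print("bench z",np.median(P[130:200,280:320,2]))
yel=(H>15)&(H<30)&(S>200)&(V>70); yel[:,250:]=0
print("ychisel",chisel(P,yel))
print("blue",stand(P,(H>100)&(H<130)&(S>110)))
wm=(S<45)&(V>90);wm[:,:110]=0;wm[:,240:]=0;wm[290:]=0
print("white",stand(P,wm))
for n,uv in dict(blue=((346,175),(388,175)),white=((148,142),(196,138))).items(): print(n,ray(uv,10,K,C).round(1))
E
```

```text
bench z -0.8473648269596481Traceback (most recent call last):
  File "<stdin>", line 6, in <module>
  File "m.py", line 17, in chisel
    ts=np.linspace(t.min()+8,t.max()-8,12); mid=[(np.percentile(w[abs(t-x)<5],2)+np.percentile(w[abs(t-x)<5],98))/2 for x in ts]
                                                  ~~~~~~~~~~~~~^^^^^^^^^^^^^^^^^
    return _quantile_unchecked(
        a, q, axis, out, overwrite_input, method, keepdims, weights)
    return _ureduce(a,
                    func=_quantile_ureduce_func,
    ...<5 lines>...
                    overwrite_input=overwrite_input,
                    method=method)
    r = func(a, **kwargs)
    result = _quantile(arr,
                       quantiles=q,
    ...<2 lines>...
                       out=out,
                       weights=wgt)
    slices_having_nans = np.isnan(arr[-1, ...])
                                  ~~~^^^^^^^^^
IndexError: index -1 is out of bounds for axis 0 with size 0
```

```bash
sed -i 's/p=P\[big(m)\]; p=p/p=P[big(m\&(P[...,2]>25)\&(P[...,2]<100))]; p=p/' m.py
python3 - <<'E'
from m import *
d=np.load("wB.npz");im,rz,K,C=[d[k] for k in("im","rz","K","C")]
P=pts(rz,K,C);H,S,V=masks(im)
print((rz==0).mean(),[(im[v,u],P[v,u].round(0)) for u,v in((148,60),(158,120),(170,185),(180,240),(150,180))])
yel=(H>15)&(H<30)&(S>200)&(V>70); yel[:,250:]=0
print("ychisel",chisel(P,yel))
print("blue",stand(P,(H>100)&(H<130)&(S>110)))
wm=(S<45)&(V>90);wm[:,:110]=0;wm[:,240:]=0;wm[290:]=0
print("white",stand(P,wm))
for n,uv in dict(blue=((346,175),(388,175)),white=((148,142),(196,138))).items(): print(n,ray(uv,10,K,C).round(1))
E
```

```text
0.003954081632653061 [(array([137, 100,   3], dtype=uint8), array([ 392., -263.,   64.])), (array([132,  94,   9], dtype=uint8), array([ 436., -261.,   63.])), (array([140, 114,  70], dtype=uint8), array([ 489., -259.,   58.])), (array([89, 81, 75], dtype=uint8), array([ 543., -259.,   45.])), (array([160, 153, 141], dtype=uint8), array([ 493., -292.,    9.]))]
handle: len 113 rect [np.float64(22.7), np.float64(113.3)] ztop 65.1 t-range 361.6..474.1
ychisel (array([ 457.10215253, -262.96895904]), np.float64(0.0584561234630439))
stand base rect [np.float64(62.7), np.float64(177.0)] z 9.6 yaw -0.028 origin by near edge [494.2 -81.5] t 177.0 w 62.7
blue (array([494.18928444, -81.51837248]), np.float32(-0.027931264))
stand base rect [np.float64(35.1), np.float64(141.6)] z 9.6 yaw 0.062 origin by near edge [ 481.7 -246.7] t 141.6 w 35.1
white (array([ 481.69103549, -246.72081503]), np.float32(0.062239062))
blue [[ 493.1 -101.4   10. ]
 [ 494.2  -60.9   10. ]]
white [[ 456.7 -288.9   10. ]
 [ 454.2 -243.3   10. ]]
```

Blue stand origin is (493.8, −81.3), yaw −0.028; the near-edge and cross-line measurements agree. The yellow chisel's grip point is (456.5, −263), yaw 0.058, handle top 64, and it sits over the white cross line at about (455.5, −266). These fit the given sizes.

```bash
python3 -c "
from h import *
print(togo([456.5,-263,207],np.pi+.058))"
```

```text
[ 4.05730e+01 -9.41360e+01  1.96898e+02 -1.00000e-03 -2.00000e-03
 -8.50000e-02]
```

```bash
python3 -m creep '85 15 -35 0 0 0 -0.03;85 30 -70 10 0 0 -0.06;85 40 -94 40 0 0 -0.085;85 40.6 -94.1 80 0 0 -0.085;85 40.6 -94.1 120 0 0 -0.085;85 40.6 -94.1 150 0 0 -0.085;85 40.6 -94.1 150 0 0 -0.085' 60; python3 - <<'E'
from m import *
print(togo([456.5,-263,207],np.pi+.058))
im,rz,K,C,s=grab("wrist","wC");P=pts(rz,K,C);H,S,V=masks(im)
yel=(H>15)&(H<30)&(S>200)&(V>70); print(chisel(P,yel))
E
```

```text
time_s: 5.77
ee_pos: [453.5, -261.8, 248.1]
eef_rot: [0.089, -3.13, -0.006]
force: [-0.5, 1.2, -0.2]
width: 84.9
gripper_force: 0.0
[-3.3020e+00 -1.5360e+00  4.1049e+01  4.0000e-03 -1.0000e-02 -1.0000e-03]
handle: len 114 rect [np.float64(22.8), np.float64(114.1)] ztop 65.1 t-range 361.6..474.2
(array([ 457.32653825, -264.00067512]), np.float64(0.060328098618424204))
```

View pics/wC.png

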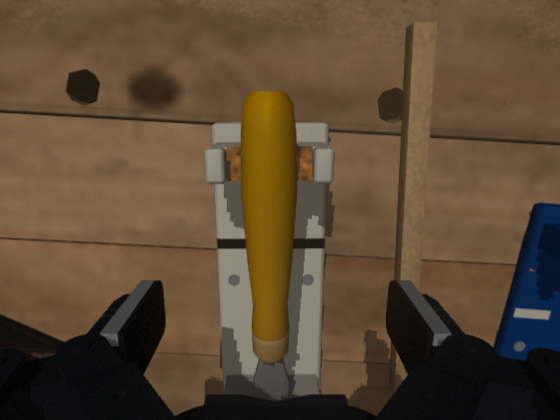

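The handle is centred between the fingers (handle 268,90 to 270,350; cross line at row 243), and the second measurement agrees. Descending and gripping.

```bash
python3 -m creep '85 0 0 22 0 0 0;85 0 0 41 0 0 0;85 0 0 41 0 0 0;85 0 0 41 0 0 0;10 0 0 41 0 0 0;10 0 0 41 0 0 0;10 0 0 41 0 0 0;10 0 0 41 0 0 0;10 0 0 41 0 0 0;10 0 0 41 0 0 0;10 0 0 41 0 0 0' 60; python3 -c "
from h import *
s=sense();print(togo([456.5,-263,207],np.pi+.058));print(s['width'],s['gripper_force'])"
```

```text
time_s: 6.73
ee_pos: [456.7, -263.4, 213.6]
eef_rot: [0.092, -3.14, 0.003]
force: [-0.8, 0.1, 6.4]
width: 20.2
gripper_force: 59.2
[ 2.210e-01  4.240e-01  6.633e+00 -2.000e-03 -1.000e-03  1.000e-03]
20.174139954609263 59.1889214515686
```

The grip is 6.6 mm too high because I measured before the arm had settled. Regripping lower.

```bash
python3 -m creep '60 0 0 0 0 0 0;60 0 0 0 0 0 0;60 0 0 0 0 0 0;60 0 0 6.5 0 0 0;60 0 0 6.5 0 0 0;10 0 0 6.5 0 0 0;10 0 0 6.5 0 0 0;10 0 0 6.5 0 0 0;10 0 0 6.5 0 0 0;10 0 0 6.5 0 0 0;10 0 0 6.5 0 0 0' 60; python3 -c "
from h import *
s=sense();print(togo([456.5,-263,207],np.pi+.058));print(s['width'],s['gripper_force'])"
```

```text
time_s: 7.65
ee_pos: [456.6, -263.3, 206.6]
eef_rot: [0.092, -3.139, 0.003]
force: [0.6, -0.0, 0.6]
width: 19.8
gripper_force: 58.6
[ 0.048  0.296 -0.435 -0.002 -0.001  0.001]
19.808328060582355 58.63467872142792
```

```bash
python3 -c "
from h import *
print(togo([493.5,-81.3,207],np.pi-.028))"; python3 -m creep '10 0 0 -25 0 0 0;10 0 0 -60 0 0 0;10 0 0 -80 0 0 0;10 0 0 -80 0 0 0;10 0 0 -80 0 0 0' 60
```

```text
[-4.75230e+01  1.79519e+02 -7.98000e-01 -2.00000e-03 -1.00000e-03
  8.70000e-02]
time_s: 8.07
ee_pos: [457.1, -263.4, 287.4]
eef_rot: [-0.092, 3.139, -0.005]
force: [-0.1, -0.6, -1.4]
width: 20.2
gripper_force: 58.9
```

```bash
python3 -m creep '10 -10 36 0 0 0 0.02;10 -20 72 0 0 0 0.04;10 -30 108 0 0 0 0.06;10 -40 144 0 0 0 0.087;10 -45 170 0 0 0 0.087;10 -47.5 179.5 0 0 0 0.087;10 -47.5 179.5 0 0 0 0.087;10 -47.5 179.5 0 0 0 0.087;10 -47.5 179.5 0 0 0 0.087;10 -47.5 179.5 0 0 0 0.087' 60;  python3 - <<'E'
from m import *
print(togo([493.5,-81.3,207],np.pi-.028))
im,rz,K,C,s=grab("wrist","wD");P=pts(rz,K,C);H,S,V=masks(im)
yel=(H>15)&(H<30)&(S>200)&(V>70);yel[:,400:]=0; print(chisel(np.where(P[...,2:]<0,P,P-[0,0,80]),yel))
E
```

```text
time_s: 8.9
ee_pos: [493.2, -82.3, 285.7]
eef_rot: [-0.047, -3.139, 0.003]
force: [0.5, -0.9, -1.1]
width: 19.9
gripper_force: 59.3
[-4.2900e-01  1.1820e+00  7.8694e+01 -2.0000e-03 -2.0000e-03 -2.0000e-03]
handle: len 114 rect [np.float64(23.1), np.float64(114.2)] ztop 64.3 t-range 414.5..526.5
(array([493.54271167, -82.90344649]), np.float64(-0.031164349014535204))
```

View pics/wD.png

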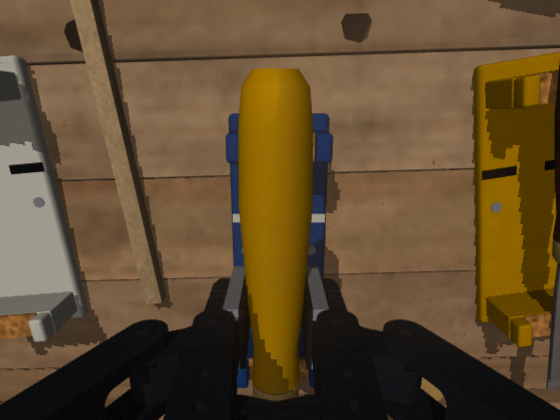

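The chisel is held level, centred over the blue stand (handle 240–310, row 70–390; cross line at row 217), and its measured grip point (493.5, −82.9) is right. Lowering.

```bash
python3 -m creep '10 0 1 25 0 0 0;10 0 1 50 0 0 0;10 0 1 65 0 0 0;10 0 1 72 0 0 0;10 0 1 76 0 0 0;10 0 1 78 0 0 0;10 0 1 78 0 0 0;10 0 1 78 0 0 0' 60; python3 -c "
from h import *
print(togo([493.5,-81.3,207],np.pi-.028))"
```

```text
time_s: 9.62
ee_pos: [494.0, -80.6, 208.9]
eef_rot: [0.045, 3.141, -0.003]
force: [-0.5, -0.2, -1.0]
width: 19.9
gripper_force: 59.3
[ 4.720e-01 -7.490e-01  1.946e+00 -2.000e-03  0.000e+00 -1.000e-03]
```

```bash
python3 -m creep '10 0 0 1.5 0 0 0;10 0 0 2 0 0 0;10 0 0 2 0 0 0;30 0 0 2 0 0 0;85 0 0 2 0 0 0;85 0 0 2 0 0 0;85 0 0 2 0 0 0;85 0 0 2 0 0 0;85 0 0 -15 0 0 0;85 0 0 -50 0 0 0;85 0 0 -90 0 0 0;85 0 0 -130 0 0 0;85 0 0 -160 0 0 0;85 0 0 -160 0 0 0;85 0 0 -160 0 0 0' 60; python3 -c "
from h import *
print(togo([490,190,400],np.pi))"
```

```text
time_s: 10.87
ee_pos: [494.5, -80.1, 370.3]
eef_rot: [0.044, 3.138, -0.004]
force: [0.1, -1.0, -0.5]
width: 85.0
gripper_force: 0.0
[ 1.20200e+01  2.69821e+02 -3.03890e+01 -2.00000e-03  3.00000e-03
 -2.80000e-02]
```

Next, over to between the yellow and brown stands to measure that pair.

```bash
python3 -m creep '85 2 40 0 0 0 -0.01;85 4 80 -10 0 0 -0.02;85 6 120 -20 0 0 -0.028;85 8 160 -30 0 0 -0.028;85 10 200 -30 0 0 -0.028;85 12 240 -30 0 0 -0.028;85 12 265 -30 0 0 -0.028;85 12 270 -30 0 0 -0.028;85 12 270 -30 0 0 -0.028;85 12 270 -30 0 0 -0.028;85 12 270 -30 0 0 -0.028;85 12 270 -30 0 0 -0.028';  python3 - <<'E'
from m import *
im,rz,K,C,s=grab("wrist","wE"); np.savez("wE.npz",im=im,rz=rz,K=K,C=C)
print(s['joint_velocities'].round(3),pose(s).round(3))
E
```

```text
time_s: 11.87
ee_pos: [489.4, 188.9, 397.3]
eef_rot: [-0.004, -3.14, 0.004]
force: [-0.0, -0.8, -0.4]
width: 84.9
gripper_force: 0.0
[-0.002 -0.002  0.006  0.001  0.002  0.003] [[-1.00000e+00  2.00000e-03 -2.00000e-03  4.89350e+02]
 [ 2.00000e-03  1.00000e+00 -2.00000e-03  1.88908e+02]
 [ 2.00000e-03 -2.00000e-03 -1.00000e+00  3.97279e+02]
 [ 0.00000e+00  0.00000e+00  0.00000e+00  1.00000e+00]]
```

View pics/wE.png

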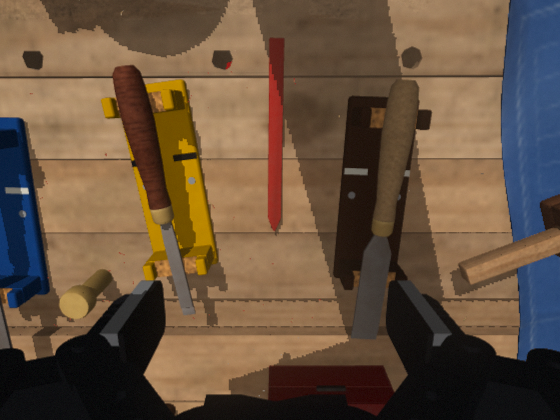

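The yellow stand holds the brown chisel (handle 127,70 to 160,210; marks at 186,157 and 134,163). The brown stand holds the pale chisel (handle 405,85 to 382,235; marks at 356,171 and 402,173). The pencil (276,40–225) lies between them, the dog is at (82,298), and the blue mat is on the right.

```bash
sed -i 's/def chisel(P,m):/def chisel(P,m,butt=False):/; s/tg=te-30/tg=t.min()+81 if butt else te-30/' m.py
python3 - <<'E'
from m import *
d=np.load("wE.npz");im,rz,K,C=[d[k] for k in("im","rz","K","C")]
P=pts(rz,K,C);H,S,V=masks(im);z=P[...,2]
v,u=np.mgrid[:420,:560]
print("bench",np.median(z[90:200,220:260]))
mb=(u>100)&(u<185)&(v>50)&(v<206)&(H<12)|((H>170)&(u>100)&(u<185)&(v<206)&(v>50)); mb&=(z>44)&(z<75)
mp=(u>365)&(u<425)&(v>70)&(v<225)&(z>45)&(z<75)
for n,m in(("brown",mb),("pale",mp)):
    for b in(0,1): print(n,chisel(P,m,b))
for r in range(205,245,4): print(r,[(im[r,c].tolist(),z[r,c].round(0)) for c in (int(160+(r-210)*.3),int(385-(r-220)*.15))])
ys=(H>18)&(H<32)&(S>180)&(u<260)&(u>90); print("yellow",stand(P,ys))
bs=(V<75)&(u>325)&(u<440)&(v>80)&(v<300); print("brownst",stand(P,bs))
for n,uv in dict(yel=((134,163),(186,157)),brown=((356,171),(402,173))).items(): print(n,ray(uv,10,K,C).round(1))
E
```

```text
bench -0.9372201016677764
handle: len 113 rect [np.float64(23.3), np.float64(113.1)] ztop 65.1 t-range 393.9..504.8
brown (array([467.16497418,  85.00575525]), np.float64(0.1397461796218718))
handle: len 113 rect [np.float64(23.3), np.float64(113.1)] ztop 65.1 t-range 393.9..504.8
brown (array([467.31395153,  85.02671086]), np.float64(0.1397461796218718))
handle: len 119 rect [np.float64(24.5), np.float64(118.8)] ztop 65.0 t-range 386.3..502.8
pale (array([483.70144164, 283.65726467]), np.float64(-0.056699581305838694))
handle: len 119 rect [np.float64(24.5), np.float64(118.8)] ztop 65.0 t-range 386.3..502.8
pale (array([478.22883963, 283.96789186]), np.float64(-0.056699581305838694))
205 [([89, 49, 32], np.float64(57.0)), ([96, 73, 49], np.float64(58.0))]
209 [([155, 123, 72], np.float64(57.0)), ([95, 74, 49], np.float64(59.0))]
213 [([164, 130, 74], np.float64(57.0)), ([92, 71, 47], np.float64(58.0))]
217 [([150, 120, 66], np.float64(59.0)), ([93, 71, 48], np.float64(59.0))]
221 [([146, 114, 63], np.float64(56.0)), ([92, 71, 45], np.float64(58.0))]
225 [([71, 62, 55], np.float64(47.0)), ([103, 80, 47], np.float64(58.0))]
229 [([71, 66, 59], np.float64(47.0)), ([100, 79, 44], np.float64(58.0))]
233 [([121, 110, 102], np.float64(45.0)), ([98, 78, 44], np.float64(57.0))]
237 [([121, 108, 99], np.float64(46.0)), ([67, 54, 45], np.float64(48.0))]
241 [([121, 110, 101], np.float64(45.0)), ([63, 56, 51], np.float64(47.0))]
stand base rect [np.float64(37.7), np.float64(178.7)] z 9.5 yaw 0.128 origin by near edge [463.1  98. ] t 178.7 w 37.7
yellow (array([463.07614682,  98.01313769]), np.float32(0.12783264))
stand base rect [np.float64(35.5), np.float64(178.6)] z 9.6 yaw -0.038 origin by near edge [476.3 269.1] t 178.6 w 35.5
brownst (array([476.30268384, 269.11175048]), np.float32(-0.037515387))
yel [[467.9  55.3  10. ]
 [462.3 104.7  10. ]]
brown [[475.7 264.7  10. ]
 [477.7 308.3  10. ]]
```

Brown chisel grip is (467.2, 85.0), yaw 0.140. Pale chisel grip is (478.5, 283.9), yaw −0.057, using the handle butt and the ferrule as checks. Both lie over their cross lines, as expected. Taking the pale one.

```bash
python3 -c "
from h import *
print(togo([478.5,283.9,207],np.pi-.057))"
```

```text
[ 1.0817e+01  9.5303e+01  1.9030e+02 -2.0000e-03 -2.0000e-03  5.5000e-02]
```

```bash
python3 -m creep '85 5 35 0 0 0 0.02;85 8 70 0 0 0 0.04;85 10.8 93 20 0 0 0.055;85 10.8 95.3 50 0 0 0.055;85 10.8 95.3 85 0 0 0.055;85 10.8 95.3 110 0 0 0.055;85 10.8 95.3 120 0 0 0.055;85 10.8 95.3 120 0 0 0.055;85 10.8 95.3 120 0 0 0.055;85 10.8 95.3 120 0 0 0.055'; python3 - <<'E'
from m import *
im,rz,K,C,s=grab("wrist","wF");P=pts(rz,K,C);z=P[...,2]
v,u=np.mgrid[:420,:560]
mp=(z>45)&(z<75)&(u>200)&(u<350); print(chisel(P,mp,1))
print(togo([478.5,283.9,207],np.pi-.057))
E
```

```text
time_s: 12.75
ee_pos: [479.5, 285.4, 279.4]
eef_rot: [0.088, 3.139, -0.0]
force: [1.4, -0.1, 0.3]
width: 84.8
gripper_force: 0.0
handle: len 129 rect [np.float64(25.0), np.float64(129.0)] ztop 65.0 t-range 383.3..508.7
(array([478.7462119 , 284.71840577]), np.float64(-0.06167477757187047))
[ 1.0290e+00 -1.7420e+00  7.2652e+01  0.0000e+00  2.0000e-03  1.0000e-03]
```

View pics/wF.png

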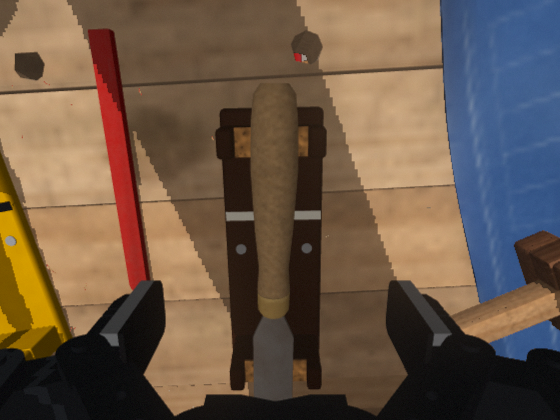

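The pale handle is centred (275, 85–300), the ferrule starts at row 297, and the brown stand's cross line is at row 215. The fingers clear the pencil. Descending and gripping.

```bash
python3 -m creep '85 0 0 30 0 0 0;85 0 0 55 0 0 0;85 0 0 70.5 0 0 0;85 0 0 70.5 0 0 0;85 0 0 70.5 0 0 0;60 0 0 70.5 0 0 0;10 0 0 70.5 0 0 0;10 0 0 70.5 0 0 0;10 0 0 70.5 0 0 0;10 0 0 70.5 0 0 0;10 0 0 70.5 0 0 0;10 0 0 70.5 0 0 0' 60; python3 -c "
from h import *
s=sense();print(togo([478.5,283.9,207],np.pi-.057));print(togo([480,-120,207],np.pi+.0),pose(s).round(3))"
```

```text
time_s: 13.8
ee_pos: [478.7, 285.5, 207.8]
eef_rot: [-0.087, -3.14, 0.001]
force: [-0.5, 0.2, 6.6]
width: 20.2
gripper_force: 59.6
[ 6.800e-02 -1.583e+00  7.530e-01 -1.000e-03 -0.000e+00  2.000e-03]
[-2.3796e+01 -4.0478e+02  1.1330e+00 -1.0000e-03 -0.0000e+00 -5.5000e-02] [[-9.98000e-01  5.50000e-02 -0.00000e+00  4.78656e+02]
 [ 5.50000e-02  9.98000e-01 -1.00000e-03  2.85478e+02]
 [ 0.00000e+00 -1.00000e-03 -1.00000e+00  2.07752e+02]
 [ 0.00000e+00  0.00000e+00  0.00000e+00  1.00000e+00]]
```

```bash
python3 -m creep '10 0 0 -15 0 0 0;10 0 0 -45 0 0 0;10 0 0 -85 0 0 0;10 0 -5 -125 0 0 0;10 -2 -40 -160 0 0 0;10 -5 -80 -180 0 0 -0.01;10 -8 -120 -180 0 0 -0.02;10 -10 -160 -180 0 0 -0.03;10 -12 -200 -180 0 0 -0.04;10 -15 -240 -180 0 0 -0.055;10 -18 -280 -180 0 0 -0.055;10 -20 -320 -180 0 0 -0.055;10 -22 -360 -180 0 0 -0.055;10 -23 -390 -180 0 0 -0.055;10 -24 -405 -180 0 0 -0.055;10 -24 -405 -180 0 0 -0.055;10 -24 -405 -180 0 0 -0.055;10 -24 -405 -180 0 0 -0.055;10 -24 -405 -180 0 0 -0.055' 60;  python3 - <<'E'
from m import *
im,rz,K,C,s=grab("wrist","wG"); np.savez("wG.npz",im=im,rz=rz,K=K,C=C)
print(s['joint_velocities'].round(3),pose(s).round(3),s['width'])
E
```

```text
time_s: 15.38
ee_pos: [480.0, -119.2, 387.4]
eef_rot: [0.002, -3.14, 0.002]
force: [0.2, -0.0, -1.8]
width: 20.3
gripper_force: 59.3
[ 0.005 -0.002  0.002 -0.001 -0.003 -0.002] [[-1.00000e+00 -1.00000e-03 -2.00000e-03  4.80018e+02]
 [-1.00000e-03  1.00000e+00 -1.00000e-03 -1.19150e+02]
 [ 2.00000e-03 -1.00000e-03 -1.00000e+00  3.87409e+02]
 [ 0.00000e+00  0.00000e+00  0.00000e+00  1.00000e+00]] 20.315479341964185
```

View pics/wG.png

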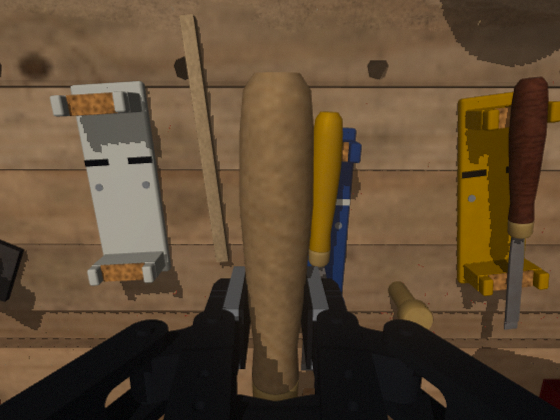

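The empty white stand is fully visible (72–165, 85–275; marks at 96,162 and 139,160). The pale chisel is held level in the centre, and the yellow one is seated on blue. Measuring the white stand and the held chisel's offset.

```bash
python3 - <<'E'
from m import *
d=np.load("wG.npz");im,rz,K,C=[d[k] for k in("im","rz","K","C")]
P=pts(rz,K,C);v,u=np.mgrid[:420,:560];z=P[...,2]
print("white",stand(P,(u>60)&(u<175)&(v>75)&(v<300)))
m=ray(((85.5,163),(108,162),(128,160),(151.5,159)),10,K,C);print(m.round(1),m.mean(0))
o=np.array([0,0,180.]); print("held",chisel(P-o,(u>230)&(u<320)&(v<380)&(z>190)&(z<260),1))
H,S,V=masks(im); yel=(H>15)&(H<30)&(S>200)&(V>70)&(u>310)&(u<350);print("yellow on blue",chisel(P,yel))
E
```

```text
stand base rect [np.float64(64.3), np.float64(179.1)] z 9.5 yaw 0.061 origin by near edge [ 456.1 -262.3] t 179.1 w 64.3
white (array([ 456.10793718, -262.30290708]), np.float32(0.060865853))
[[ 457.7 -293.    10. ]
 [ 456.7 -272.3   10. ]
 [ 454.9 -253.8   10. ]
 [ 453.9 -232.3   10. ]] [ 455.78652542 -262.86279183   10.        ]
handle: len 112 rect [np.float64(31.8), np.float64(111.9)] ztop 70.6 t-range 402.9..511.0
held (array([ 479.89024249, -119.22859467]), np.float64(-0.005006835290062952))
handle: len 114 rect [np.float64(21.7), np.float64(113.8)] ztop 65.1 t-range 411.6..524.0
yellow on blue (array([494.3255187 , -80.49197288]), np.float64(-0.02635873681111638))
```

White origin is (456.0, −262.5), yaw 0.061, with the base measuring 179×64 as given. The held grip offset is about 0. Yellow sits properly on blue.

```bash
python3 -c "
from h import *
print(togo([456,-262.5,207.5],np.pi+.063))"; python3 -m creep '10 5 -35 0 0 0 -0.015;10 10 -70 0 0 0 -0.03;10 18 -105 5 0 0 -0.045;10 22 -135 15 0 0 -0.06;10 24 -143.3 45 0 0 -0.064;10 24 -143.3 80 0 0 -0.064;10 24 -143.3 110 0 0 -0.064;10 24 -143.3 120 0 0 -0.064;10 24 -143.3 120 0 0 -0.064;10 24 -143.3 120 0 0 -0.064;10 24 -143.3 120 0 0 -0.064' 60; python3 -c "
from h import *
print(togo([456,-262.5,207.5],np.pi+.063))"
```

```text
[ 2.39910e+01 -1.43186e+02  1.80221e+02 -1.00000e-03 -2.00000e-03
 -6.20000e-02]
time_s: 16.35
ee_pos: [457.1, -263.6, 269.9]
eef_rot: [-0.102, 3.139, -0.005]
force: [0.5, 0.0, -2.1]
width: 20.1
gripper_force: 59.5
[ 1.1020e+00  1.4160e+00  6.2397e+01 -3.0000e-03  1.0000e-03  2.0000e-03]
```

```bash
python3 -m creep '10 1 1 20 0 0 0;10 1 1 40 0 0 0;10 1 1 50 0 0 0;10 1 1 56 0 0 0;10 1 1 59 0 0 0;10 1 1 59 0 0 0;10 1 1 59 0 0 0' 60; python3 -c "
from h import *
print(togo([456,-262.5,207.5],np.pi+.063))"
```

```text
time_s: 16.93
ee_pos: [455.3, -263.1, 209.8]
eef_rot: [0.1, -3.14, 0.004]
force: [-0.3, -0.4, -1.7]
width: 20.0
gripper_force: 59.7
[-7.71e-01  5.18e-01  2.33e+00 -2.00e-03 -0.00e+00  1.00e-03]
```

Lower the last 2 mm, release, and lift straight up.

```bash
python3 -m creep '10 -0.6 0.5 1.5 0 0 0;10 -0.6 0.5 2.2 0 0 0;10 -0.6 0.5 2.2 0 0 0;30 -0.6 0.5 2.2 0 0 0;85 -0.6 0.5 2.2 0 0 0;85 -0.6 0.5 2.2 0 0 0;85 -0.6 0.5 2.2 0 0 0;85 -0.6 0.5 2.2 0 0 0;85 -0.6 0.5 -15 0 0 0;85 -0.6 0.5 -50 0 0 0;85 -0.6 0.5 -90 0 0 0;85 -0.6 0.5 -130 0 0 0;85 -0.6 0.5 -160 0 0 0;85 -0.6 0.5 -180 0 0 0;85 -0.6 0.5 -180 0 0 0;85 -0.6 0.5 -180 0 0 0' 60; python3 - <<'E'
from m import *
im,rz,K,C,s=grab("wrist","wH");P=pts(rz,K,C);z=P[...,2]
v,u=np.mgrid[:420,:560]
print(chisel(P,(z>45)&(z<75)&(u>200)&(u<350)&(v<330),1),s["force"])
print(togo([467.2,85,387],np.pi+.14))
E
```

```text
time_s: 18.27
ee_pos: [456.0, -262.2, 390.1]
eef_rot: [-0.1, 3.139, -0.005]
force: [0.5, -0.2, -0.6]
width: 85.3
gripper_force: 0.0
handle: len 128 rect [np.float64(24.1), np.float64(127.6)] ztop 65.0 t-range 353.4..479.0
(array([ 456.09998028, -262.48192389]), np.float64(0.05909972985010672)) [ 0.47865341 -0.15146949 -0.61225347]
[-3.37530e+01  3.45484e+02  1.05600e+00 -2.00000e-03 -1.00000e-03
 -7.60000e-02]
```

The pale chisel is seated at (456.1, −262.5), on target. Now to the brown chisel on the yellow stand.

```bash
python3 -m creep '85 -4 40 0 0 0 -0.01;85 -8 80 0 0 0 -0.02;85 -12 120 0 0 0 -0.03;85 -16 160 0 0 0 -0.04;85 -20 200 0 0 0 -0.05;85 -24 240 0 0 0 -0.06;85 -28 280 0 0 0 -0.07;85 -32 320 0 0 0 -0.076;85 -33.7 345.5 20 0 0 -0.076;85 -33.7 345.5 60 0 0 -0.076;85 -33.7 345.5 90 0 0 -0.076;85 -33.7 345.5 105 0 0 -0.076;85 -33.7 345.5 105 0 0 -0.076;85 -33.7 345.5 105 0 0 -0.076;85 -33.7 345.5 105 0 0 -0.076;85 -33.7 345.5 105 0 0 -0.076'; python3 - <<'E'
from m import *
im,rz,K,C,s=grab("wrist","wI");P=pts(rz,K,C);z=P[...,2]
v,u=np.mgrid[:420,:560]; H,S,V=masks(im)
for b in(0,1): print(chisel(P,(z>45)&(z<75)&(u>200)&(u<350)&((H<12)|(H>170)),b),s["joint_velocities"].round(3))
print(togo([467.2,85,207],np.pi+.14))
E
```

```text
time_s: 19.65
ee_pos: [467.8, 84.7, 284.4]
eef_rot: [-0.218, 3.134, -0.002]
force: [0.3, 0.5, 0.1]
width: 85.3
gripper_force: 0.0
handle: len 113 rect [np.float64(23.1), np.float64(113.4)] ztop 65.2 t-range 394.1..505.2
(array([468.0403651,  82.9915414]), np.float64(0.13598519089200498)) [-0.001 -0.006  0.005  0.     0.001  0.001]
handle: len 113 rect [np.float64(23.1), np.float64(113.4)] ztop 65.2 t-range 394.1..505.2
(array([467.86143844,  82.96705893]), np.float64(0.13598519089200498)) [-0.001 -0.006  0.005  0.     0.001  0.001]
[ 6.5500e-01  4.6000e-01  7.7591e+01 -1.0000e-03  1.0000e-03 -1.0000e-03]
```

View pics/wI.png

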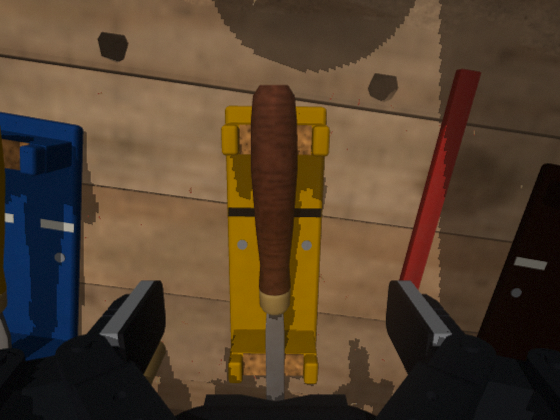

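The brown handle is centred (272, 85–295), the cross line is at row 212, and the pencil lies clear of the right finger. Descending and gripping.

```bash
python3 -m creep '85 0 -0.7 30 0 0 0;85 0 -0.7 55 0 0 0;85 0 -0.7 76 0 0 0;85 0 -0.7 76 0 0 0;85 0 -0.7 76 0 0 0;60 0 -0.7 76 0 0 0;10 0 -0.7 76 0 0 0;10 0 -0.7 76 0 0 0;10 0 -0.7 76 0 0 0;10 0 -0.7 76 0 0 0;10 0 -0.7 76 0 0 0;10 0 -0.7 76 0 0 0' 60; python3 -c "
from h import *
s=sense();print(togo([470,170,207],np.pi),pose(s).round(3))"
```

```text
time_s: 20.7
ee_pos: [467.5, 84.1, 208.2]
eef_rot: [0.219, -3.134, 0.002]
force: [-1.1, 0.3, 5.5]
width: 20.2
gripper_force: 58.6
[-1.4459e+01  8.4733e+01  1.0350e+00 -1.0000e-03 -0.0000e+00  1.4000e-01] [[-9.90000e-01 -1.39000e-01 -0.00000e+00  4.67480e+02]
 [-1.39000e-01  9.90000e-01 -1.00000e-03  8.40810e+01]
 [ 0.00000e+00 -1.00000e-03 -1.00000e+00  2.08154e+02]
 [ 0.00000e+00  0.00000e+00  0.00000e+00  1.00000e+00]]
```

```bash
python3 -m creep '10 0 0 -15 0 0 0;10 0 0 -45 0 0 0;10 0 0 -85 0 0 0;10 0 0 -125 0 0 0;10 -3 20 -160 0 0 0.05;10 -8 55 -180 0 0 0.1;10 -12 80 -180 0 0 0.14;10 -15 93 -180 0 0 0.14;10 -15 93 -180 0 0 0.14;10 -15 93 -180 0 0 0.14;10 -15 93 -180 0 0 0.14' 60;  python3 - <<'E'
from m import *
im,rz,K,C,s=grab("wrist","wJ"); np.savez("wJ.npz",im=im,rz=rz,K=K,C=C)
print(s['joint_velocities'].round(3),pose(s).round(3),s['width'])
E
```

```text
time_s: 21.62
ee_pos: [468.7, 177.7, 386.1]
eef_rot: [-0.0, -3.138, 0.005]
force: [-0.2, -0.9, -1.8]
width: 20.4
gripper_force: 59.1
[-0.013 -0.005 -0.002 -0.001  0.003  0.003] [[-1.00000e+00  0.00000e+00 -4.00000e-03  4.68727e+02]
 [ 0.00000e+00  1.00000e+00 -3.00000e-03  1.77655e+02]
 [ 4.00000e-03 -3.00000e-03 -1.00000e+00  3.86093e+02]
 [ 0.00000e+00  0.00000e+00  0.00000e+00  1.00000e+00]] 20.358492276375483
```

View pics/wJ.png

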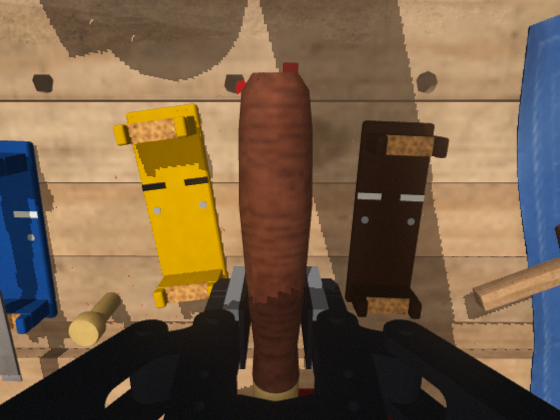

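Both empty stands are visible: yellow marks at (154,187) and (196,181), brown marks at (369,197) and (412,198). Measuring both origins and the held chisel.

```bash
python3 - <<'E'
from m import *
d=np.load("wJ.npz");im,rz,K,C=[d[k] for k in("im","rz","K","C")]
P=pts(rz,K,C);v,u=np.mgrid[:420,:560];z=P[...,2]
print("yellow",stand(P,(u>110)&(u<228)&(v>75)&(v<310)))
m=ray(((143,188),(165,185),(184.5,183),(208,180)),10,K,C);print(m.mean(0))
print("brown",stand(P,(u>335)&(u<455)&(v>100)&(v<320)))
m=ray(((358,197),(381,197),(400,198),(424,199)),10,K,C);print(m.mean(0))
print("held",chisel(P-[0,0,180.],(u>230)&(u<320)&(v<370)&(z>190)&(z<260),1))
print(togo([476.5,285.5,207.5],np.pi-.04))
E
```

```text
stand base rect [np.float64(66.3), np.float64(168.7)] z 9.6 yaw 0.123 origin by near edge [464.4  84.4] t 168.7 w 66.3
yellow (array([464.40417139,  84.42187474]), np.float32(0.123057194))
[464.83786297  83.85779964  10.        ]
stand base rect [np.float64(64.8), np.float64(179.1)] z 9.6 yaw -0.037 origin by near edge [476.7 283.7] t 179.1 w 64.8
brown (array([476.67874052, 283.68608833]), np.float32(-0.036996573))
[477.66589753 284.57904922  10.        ]
handle: len 108 rect [np.float64(31.9), np.float64(107.8)] ztop 69.5 t-range 383.9..487.7
held (array([468.4950881 , 177.29638716]), np.float64(4.624931438827699e-05))
[-8.20100e+00  1.08585e+02  1.78340e+02 -3.00000e-03 -3.00000e-03
  3.90000e-02]
```

Brown stand origin is (477.0, 284.1), yaw −0.037, with the base measuring 179×65. Yellow stand origin is (464.6, 84.2); yaw is about 0.13. Placing the brown chisel.

```bash
python3 -m creep '10 -3 36 0 0 0 0.015;10 -6 72 0 0 0 0.03;10 -8 100 20 0 0 0.037;10 -8.5 107 50 0 0 0.037;10 -8.5 107 90 0 0 0.037;10 -8.5 107 115 0 0 0.037;10 -8.5 107 120 0 0 0.037;10 -8.5 107 120 0 0 0.037;10 -8.5 107 120 0 0 0.037;10 -8.5 107 120 0 0 0.037' 60; python3 -c "
from h import *
print(togo([477,284.1,207.8],np.pi-.037))"
```

```text
time_s: 22.5
ee_pos: [478.8, 285.3, 269.1]
eef_rot: [0.06, 3.14, 0.0]
force: [0.4, 0.1, -1.4]
width: 20.1
gripper_force: 59.4
[ 1.8230e+00 -1.2500e+00  6.1302e+01  0.0000e+00  1.0000e-03 -1.0000e-03]
```

```bash
python3 -m creep '10 1 -1 20 0 0 0;10 1 -1 40 0 0 0;10 1 -1 50 0 0 0;10 1 -1 55 0 0 0;10 1 -1 57.5 0 0 0;10 1 -1 57.5 0 0 0;10 1 -1 57.5 0 0 0;10 1 -1 57.5 0 0 0' 60; python3 -c "
from h import *
print(togo([477,284.1,207.8],np.pi-.037))"
```

```text
time_s: 23.17
ee_pos: [477.0, 284.5, 210.5]
eef_rot: [0.059, 3.141, -0.001]
force: [0.0, 0.4, -1.9]
width: 19.9
gripper_force: 59.4
[-1.700e-02 -4.220e-01  2.745e+00 -1.000e-03  0.000e+00 -0.000e+00]
```

```bash
python3 -m creep '10 0 -0.4 1.5 0 0 0;10 0 -0.4 2.6 0 0 0;10 0 -0.4 2.6 0 0 0;30 0 -0.4 2.6 0 0 0;85 0 -0.4 2.6 0 0 0;85 0 -0.4 2.6 0 0 0;85 0 -0.4 2.6 0 0 0;85 0 -0.4 2.6 0 0 0;85 0 -0.4 -15 0 0 0;85 0 -0.4 -50 0 0 0;85 0 -0.4 -90 0 0 0;85 0 -0.4 -130 0 0 0;85 0 -0.4 -160 0 0 0;85 0 -0.4 -180 0 0 0;85 0 -0.4 -180 0 0 0;85 0 -0.4 -180 0 0 0' 60; python3 - <<'E'
from m import *
im,rz,K,C,s=grab("wrist","wK");P=pts(rz,K,C);z=P[...,2]
v,u=np.mgrid[:420,:560]
print(chisel(P,(z>45)&(z<75)&(u>200)&(u<350)&(v<330),1),s["force"])
print(togo([494.2,-80.7,387],np.pi-.028))
E
```

```text
time_s: 24.5
ee_pos: [477.1, 284.4, 390.7]
eef_rot: [0.059, 3.14, -0.0]
force: [-0.4, -0.7, -1.2]
width: 84.9
gripper_force: 0.0
handle: len 128 rect [np.float64(24.1), np.float64(127.9)] ztop 65.0 t-range 381.4..507.4
(array([477.16092368, 284.31575983]), np.float64(-0.034210826280303815)) [-0.37177502 -0.70015568 -1.23957441]
[-3.11910e+01 -3.63812e+02  2.77000e+00 -2.00000e-03 -1.00000e-03
 -9.00000e-03]
```

Brown is seated at (477.2, 284.3), on target. Now back to the yellow chisel on the blue stand.

```bash
python3 -m creep '85 -3 -40 0 0 0 0;85 -6 -80 0 0 0 0;85 -10 -120 0 0 0 0;85 -14 -160 0 0 0 0;85 -17 -200 0 0 0 0;85 -20 -240 0 0 0 0;85 -24 -280 0 0 0 0;85 -27 -320 0 0 0 -0.009;85 -31 -355 10 0 0 -0.009;85 -31.2 -363.8 50 0 0 -0.009;85 -31.2 -363.8 90 0 0 -0.009;85 -31.2 -363.8 110 0 0 -0.009;85 -31.2 -363.8 110 0 0 -0.009;85 -31.2 -363.8 110 0 0 -0.009;85 -31.2 -363.8 110 0 0 -0.009;85 -31.2 -363.8 110 0 0 -0.009'; python3 - <<'E'
from m import *
im,rz,K,C,s=grab("wrist","wL");P=pts(rz,K,C);z=P[...,2]
v,u=np.mgrid[:420,:560]; H,S,V=masks(im)
for b in(0,1): print(chisel(P,(z>45)&(z<75)&(u>200)&(u<350)&(H>15)&(H<30)&(S>200),b),s["joint_velocities"].round(3))
print(togo([494.2,-80.7,207],np.pi-.028))
E
```

```text
time_s: 25.88
ee_pos: [495.1, -80.7, 281.6]
eef_rot: [0.044, 3.14, -0.003]
force: [-0.6, -0.5, 0.2]
width: 85.0
gripper_force: 0.0
handle: len 114 rect [np.float64(23.8), np.float64(113.8)] ztop 65.0 t-range 414.7..527.0
(array([494.67064518, -80.58999474]), np.float64(-0.02588492432816096)) [ 0.001 -0.01   0.005 -0.002 -0.    -0.   ]
handle: len 114 rect [np.float64(23.8), np.float64(113.8)] ztop 65.0 t-range 414.7..527.0
(array([493.35328511, -80.55588735]), np.float64(-0.02588492432816096)) [ 0.001 -0.01   0.005 -0.002 -0.    -0.   ]
[ 1.0600e+00  8.9000e-02  7.4746e+01 -2.0000e-03  2.0000e-03  0.0000e+00]
```

```bash
python3 -m creep '85 0.5 0 30 0 0 0;85 0.5 0 55 0 0 0;85 0.5 0 73 0 0 0;85 0.5 0 73 0 0 0;85 0.5 0 73 0 0 0;60 0.5 0 73 0 0 0;10 0.5 0 73 0 0 0;10 0.5 0 73 0 0 0;10 0.5 0 73 0 0 0;10 0.5 0 73 0 0 0;10 0.5 0 73 0 0 0;10 0.5 0 73 0 0 0' 60; python3 -c "
from h import *
s=sense();print(togo([464.6,84.1,207.8],np.pi+.13))"; python3 - <<'E'
from m import *  # yellow stand yaw from its side edges in view J
d=np.load("wJ.npz");im,rz,K,C=[d[k] for k in("im","rz","K","C")]
P=pts(rz,K,C);v,u=np.mgrid[:420,:560];z=P[...,2]
p=P[(u>110)&(u<225)&(v>145)&(v<270)&(z>5)&(z<15)]
xs=np.arange(450,530,5.); e=[np.percentile(p[abs(p[:,0]-x)<3,1],[1,99]) for x in xs]; e=np.array(e)
print(np.polyfit(xs,e[:,0],1)[0],np.polyfit(xs,e[:,1],1)[0],np.polyval(np.polyfit(xs,e.mean(1),1),464.6))
E
```

```text
time_s: 26.93
ee_pos: [493.9, -81.0, 207.8]
eef_rot: [-0.044, -3.141, 0.003]
force: [-0.4, 0.4, 4.6]
width: 20.3
gripper_force: 58.8
[ 3.39930e+01  1.64154e+02 -2.52000e-01 -2.00000e-03 -0.00000e+00
 -1.58000e-01]
0.1281708753766931 0.1312758366314056 84.36728716363594
```

Yellow stand yaw is confirmed at 0.129, with centre y 84.3. Lifting and moving the yellow chisel over it.

```bash
python3 -m creep '10 0 0 -15 0 0 0;10 0 0 -45 0 0 0;10 0 0 -75 0 0 0;10 0 0 -90 0 0 0;10 6 30 -90 0 0 -0.03;10 13 65 -90 0 0 -0.06;10 20 100 -90 0 0 -0.1;10 27 135 -90 0 0 -0.13;10 32 157 -90 0 0 -0.158;10 34 164.3 -85 0 0 -0.158;10 34 164.3 -65 0 0 -0.158;10 34 164.3 -60 0 0 -0.158;10 34 164.3 -60 0 0 -0.158;10 34 164.3 -60 0 0 -0.158;10 34 164.3 -60 0 0 -0.158' 60; python3 -c "
from h import *
print(togo([464.6,84.3,207.6],np.pi+.13))"
```

```text
time_s: 28.18
ee_pos: [464.7, 83.8, 267.3]
eef_rot: [0.201, -3.134, 0.003]
force: [-0.2, 0.8, -1.3]
width: 20.1
gripper_force: 59.1
[-5.5000e-02  5.9300e-01  5.9692e+01 -2.0000e-03 -1.0000e-03 -2.0000e-03]
```

```bash
python3 -m creep '10 0 0.5 20 0 0 0;10 0 0.5 40 0 0 0;10 0 0.5 50 0 0 0;10 0 0.5 55 0 0 0;10 0 0.5 57 0 0 0;10 0 0.5 57 0 0 0;10 0 0.5 57 0 0 0;10 0 0.5 57 0 0 0' 60; python3 -c "
from h import *
print(togo([464.6,84.3,207.6],np.pi+.13))"
```

```text
time_s: 28.85
ee_pos: [464.8, 84.9, 210.7]
eef_rot: [-0.203, 3.135, -0.002]
force: [0.5, -0.2, -0.6]
width: 20.1
gripper_force: 59.1
[ 2.300e-01 -5.440e-01  3.117e+00 -1.000e-03 -0.000e+00 -0.000e+00]
```

```bash
python3 -m creep '10 0 -0.3 1.5 0 0 0;10 0 -0.3 3 0 0 0;10 0 -0.3 3 0 0 0;30 0 -0.3 3 0 0 0;85 0 -0.3 3 0 0 0;85 0 -0.3 3 0 0 0;85 0 -0.3 3 0 0 0;85 0 -0.3 3 0 0 0;85 0 -0.3 -15 0 0 0;85 0 -0.3 -50 0 0 0;85 0 -0.3 -90 0 0 0;85 0 -0.3 -130 0 0 0;85 0 -0.3 -160 0 0 0;85 0 -0.3 -200 0 0 0;85 0 -0.3 -200 0 0 0;85 0 -0.3 -200 0 0 0;85 0 -0.3 -200 0 0 0' 60; python3 - <<'E'
from m import *
im,rz,K,C,s=grab("wrist","wM");P=pts(rz,K,C);z=P[...,2]
v,u=np.mgrid[:420,:560]
print(chisel(P,(z>45)&(z<75)&(u>200)&(u<350)&(v<330),1),s["force"])
t,_,_,_,_=grab("scene"); t=cv2.resize(t[180:330,210:460],(800,480)); cv2.imwrite("pics/end.png",t[:,:,::-1])
E
```

```text
time_s: 30.27
ee_pos: [464.3, 84.8, 409.4]
eef_rot: [0.203, -3.133, 0.002]
force: [-0.7, -0.4, -0.8]
width: 85.1
gripper_force: 0.0
handle: len 128 rect [np.float64(24.7), np.float64(127.9)] ztop 64.9 t-range 389.4..515.6
(array([463.56462488,  84.54874059]), np.float64(0.1316759744267989)) [-0.68861894 -0.41082126 -0.84374417]
```

View pics/wM.png

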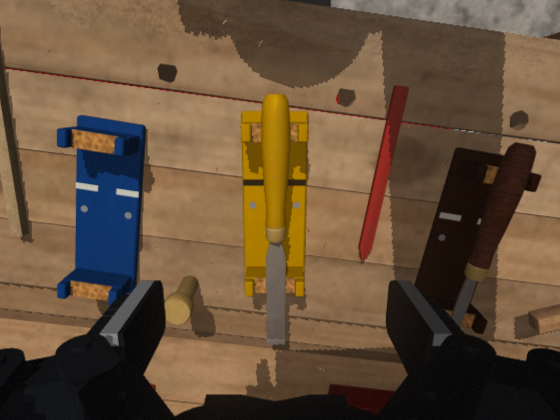

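View pics/end.png

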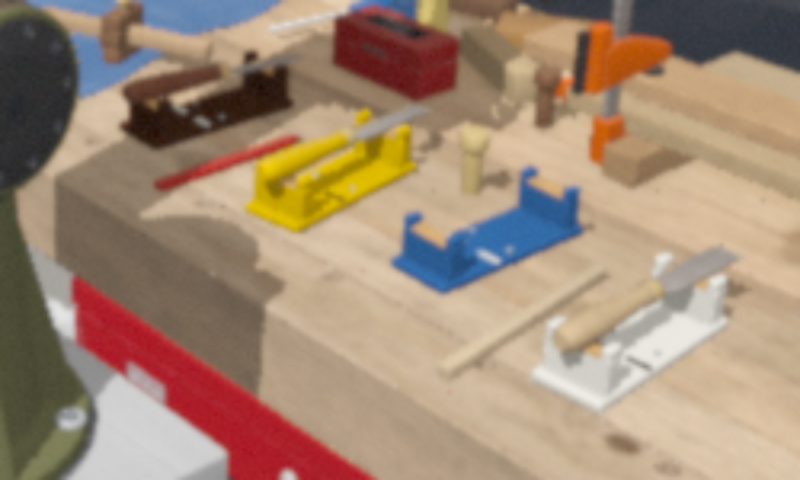

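The yellow chisel lies level on the yellow stand, centred at (275,95–345) with its grip at the cross line (row 183). The scene view shows brown on brown, pale on white, blue empty, and the pencil, stick and dog undisturbed. Handing in.

```bash
python3 -c "
from plant import hand_in
print(hand_in())"
```

```text
the job is handed in; nothing more can be done
None
```

All three chisels lie on their matching stands, blades away from the robot, grip points measured within about 1 mm of each cross line; blue stand empty, bystanders untouched, handed in at about 30 s.

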